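# Tip the slumped log book back in its stand and push it to the end stop

### The job

The blue log book has slumped forward in its white stand on the bench. Push it back with the fingertips until it leans against the tall back panel, then push it sideways along the stand until its edge touches the orange end stop. Only push it, never pick it up, and leave the two bottles and the conical flask where they stand.

Things in the scene. Friction and masses are not known exactly. Their poses are not given: they have to be found in the camera images.
- book_centre (a point): Centre of the loose dark blue log book (210 x 148 x 17 mm, 0.2 to 0.4 kg), standing on its 210 mm spine edge, 148 mm high. x: along its length (= stand's y); y: down to the spine; z: out of the front cover. Starts leaning 25 degrees toward the robot (z forward and down). Leaning back, z points forward and 18 degrees up and this centre is 25 mm behind the stand's origin, 82 mm high.
- book_top (a point): Middle of the log book's upper (open) edge, mid-thickness; same axes. At the start about 145 mm high and 68 mm in front of the stand's origin. Pushed upright the book stands alone on its 17 mm spine; past about 7 degrees beyond upright it drops back on the panel by itself.
- stand: White sheet-metal book stand fixed to the bench. Origin: on the bench, mid-trough. x: away from the robot; y: left, along it; z up. Trough floor 10 mm high, x -13..12 mm, y -125..155 mm, open at the +y end, front lip 30 mm high. Two front tabs 30 mm wide at y = -60 and 60 mm lean 25 degrees forward to a top 93 mm high at x = -53 mm.
- back_panel_top (a point): Middle of the top edge of the stand's tall back panel (front face), 129 mm high, 51 mm behind the stand's origin; stand's axes. The panel runs the full length of the stand, 4 mm thick, leaning 18 degrees backward from the trough's rear edge (x = 12 mm).
- end_stop (a point): Foot of the inner face of the orange end stop, an upright plate 112 mm high across the -y (right) end of the trough; stand's axes. Inner face at stand y = -125 mm: a book touching it has its centre at stand y = -20 mm. At the start the book is 30 to 55 mm short of it.
- flask: Clear conical flask, 63 mm wide, 107 mm high, loose, upright behind the stand; origin at the centre of its underside, z up. Leave alone.
- brown_bottle: Brown bottle with black cap, 53 mm wide, 109 mm high, loose, upright behind the stand; origin at the centre of its underside, z up. Leave alone.
- dropper: Small brown dropper bottle with tall black cap, 33 mm wide, 90 mm high, loose, upright in front of the right end of the stand; origin at the centre of its underside, z up. Leave alone.

How it is judged:
On the way:
1. the book leans back against the back panel (angle between book_centre's own z axis and vertical between 1.16 and 1.36 rad), for 0.2 s.
At the end, for the whole second after the job is handed in: The log book stands on its spine in the stand's trough, level within 4 degrees, leans back on the back panel (18 degrees, within about 5), its edge within 7 mm of the orange end stop, and is at rest (all of step 1 and y of book_centre in the frame of stand between -0.026 and -0.013 m and x of book_centre in the frame of stand between 0.013 and 0.037 m and z of book_centre in the frame of stand between 0.072 and 0.091 m and angle between book_centre's own x axis and vertical between 1.5 and 1.64 rad and linear speed of book below 0.02 m/s); the robot touches nothing.
It fails at once if the log book is lifted (its centre more than 15 mm above where it stands) (height (world z) of book_centre above 0.1 m).
It fails at once if the conical flask is moved more than 20 mm or tipped (distance of flask from where it was at the start of the episode above 0.02 m or angle between flask's own z axis and vertical above 0.3 rad).
It fails at once if the brown bottle is moved more than 20 mm or tipped (distance of brown_bottle from where it was at the start of the episode above 0.02 m or angle between brown_bottle's own z axis and vertical above 0.3 rad).
It fails at once if the dropper bottle is moved more than 20 mm or tipped (distance of dropper from where it was at the start of the episode above 0.02 m or angle between dropper's own z axis and vertical above 0.3 rad).
It also fails if it takes over 48 s, if anything falls off the work surface, if the arm or the gripper's body presses on something with over 40 N, if the wrist force passes 120 N, or if a joint passes its speed limit or range.

### The arm

A 6-joint arm with a two-finger parallel gripper is mounted at the origin on a cart in front of the work surface, level with it; the furniture and walls round the work are solid. World frame = base frame: x ahead of the robot, y to its left, z up, the work surface at z = 0. Lengths are in m, angles in rad, forces in N, time in s.
With the tool pointing down it reaches from about 0.275 to 0.825 m from the base axis. Payload 5.2 kg.
Tool frame: the origin (TCP) lies at the very end of the fingers, on their centre line; the grasp point (between the pads) lies 19 mm behind it; z points along the fingers, y is the line along which they close (so a half turn about z gives the same grasp; the last joint's range is limited). The gripper opens to 93 mm and grips with 3 to 60 N. Pads are 15 mm wide; open, the fingers measure 128 mm over their backs; the gripper's body (75 mm by 188 mm) begins 65 mm behind the grasp point.
Start: joints at [1.13, 0.259, 1.535, -0, 1.348, -0.203], TCP at [0.13, 0.535, 0.219] pointing down, gripper open.
Joint ranges: [-3.14, 3.14], [-0.91, 2.08], [0.19, 2.58], [-1.22, 4.36], [0.22, 2.71], [-3.12, 3.12]. Speed limits (rad/s): [2.57, 2.57, 3.14, 3.14, 3.14, 3.14].

### API

Orientations are given as a unit quaternion [x, y, z, w].
In Python, from plant import sensors, eyes, arm gives the robot as it stands.
- The arm moves only by the tool jog_arm, never from a script. Its argument "plan" is one flat list of numbers, 5 for each row, row after row: the opening, from 0 (shut) to 1 (fully open), then the shift along the tool's x, y, z in m, then the turn about the tool's z in degrees. A call has 1 to 20 rows; each row is the pose to reach, as a shift and turn from the pose commanded when the call began, along the tool's axes at that moment; what a row does not reach only later rows make up. A row lasts 1/8 s, in which the tool goes at most 62.5 mm and 10.7 degrees, less where a joint would pass 70% of its speed; a pose out of reach is approached as far as the arm can. A call with a gripper value outside its range is refused whole. The fingers move at their own pace and stop on an object; the grip force is fixed at half the most. Time passes only in rows, so rows that repeat a pose let the fingers close. It gives the time, the measured TCP pose, the force, the opening and the grip force at its end, in the units of the state.
- sensors.read_state(): the state, without advancing time (a new reading comes with each control period).
- eyes.snapshot(name): name is "scene" or "top"; returns the picture (400x640x3 uint8, red, green, blue); there is no depth.
- eyes.camera_info(name): a dict with "mtx" (3x3 intrinsics, pixels), "D" ([k1, k2, p1, p2, k3] as OpenCV has them; the pictures are not rectified), "xyz" and "rotation" of the camera in the world. Camera axes: x right, y up, looking along -z (the intrinsics and any distortion apply to the point x, -y, -z); pixel columns grow to the right and rows downward; lengths in m; the calibration is good to about 2 mm. A picture is of the moment at which its call begins. camera_info takes no time and is no camera call.
- arm.finish_job(): hands the job in; it is judged then, once.
The state is a dict: "t": time; "joints": joint angles; "joint_vel": joint speeds; "joint_efforts": joint torques, N m; "tool_pos": TCP position; "ee_rot": TCP orientation; "force": force on the tool from outside, world axes, zero at the start; "ft_torque": the same for the moment, N m; "finger_gap": finger opening in m; "finger_force": force on a finger pad.
Only numpy, scipy, OpenCV 4.12 (cv2) and the standard library are available. Lean on these libraries where they do the work, as an engineer would, in place of code of your own. Each camera call takes 0.05 s, during which the arm holds its last target. There are 200 camera calls.

## Working session

There is one attempt and no reset: what is moved stays moved. The work goes in short steps, Python scripts to look and compute and a tool call to move; the robot and the scene stay as the last step left them, time stands still between calls to the robot, and variables do not carry over. Pictures are saved under pics/ and viewed, at most 10 in all, crops included, and the job is handed in when it is done.

Besides the shell and the picture viewer there is one more tool, called as name(argument=value, ...), one argument or row to a line, values as JSON. jog_arm: Moves the arm, as the interface text tells. Its arguments: {"type":"object","properties":{"plan":{"type":"array","items":{"type":"number"}}},"required":["plan"]}

```bash
mkdir -p pics; python3 - <<'E'
from plant import sensors, eyes, arm
import cv2
for n in("scene","top"):
    cv2.imwrite(f"pics/{n}0.png",cv2.cvtColor(eyes.snapshot(n),cv2.COLOR_RGB2BGR))
    print(eyes.camera_info(n))
print(sensors.read_state())
E
```

```text
{'mtx': array([[515.75011705,   0.        , 316.6338679 ],
       [  0.        , 515.75011705, 195.16452653],
       [  0.        ,   0.        ,   1.        ]]), 'D': array([-0.15362814,  0.        ,  0.        ,  0.        ,  0.        ]), 'xyz': array([ 0.07981125, -0.6215633 ,  0.68496565]), 'rotation': array([ 0.47396929, -0.1226865 , -0.24152519,  0.83783454])}
{'mtx': array([[407.27731607,   0.        , 320.74368866],
       [  0.        , 407.27731607, 197.64053112],
       [  0.        ,   0.        ,   1.        ]]), 'D': array([-0.03694629,  0.        ,  0.        ,  0.        ,  0.        ]), 'xyz': array([0.43238383, 0.20429787, 0.9620557 ]), 'rotation': array([-0.0395538 ,  0.05954773,  0.70930795, -0.70126443])}
{'t': 0.1, 'joints': array([ 1.13017917e+00,  2.59312888e-01,  1.53599513e+00, -2.46026418e-05,
        1.34800051e+00, -2.02833306e-01]), 'joint_vel': array([-0.0017613 , -0.00098672, -0.00211666, -0.00139603,  0.00153777,
       -0.00124235]), 'joint_efforts': array([ 2.40171103e-03, -4.38205898e+01, -2.84642065e+01,  7.20239966e-02,
        3.61975108e-02, -8.17513796e-05]), 'tool_pos': array([0.12933525, 0.53405548, 0.2178692 ]), 'ee_rot': array([ 1.18609274e-01,  9.92940635e-01, -8.17713010e-04, -2.59904325e-04]), 'force': array([0.9792127 , 0.27108842, 0.43771704]), 'ft_torque': array([-0.02223913, -0.04552647,  0.04646508]), 'finger_force': 0.0, 'finger_gap': 0.09256191669501614}
```

View pics/scene0.png

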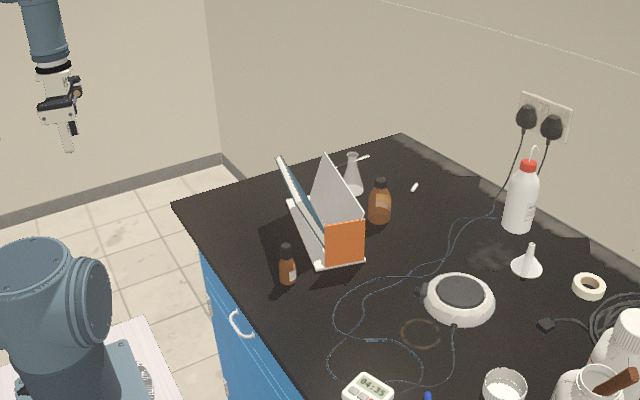

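View pics/top0.png

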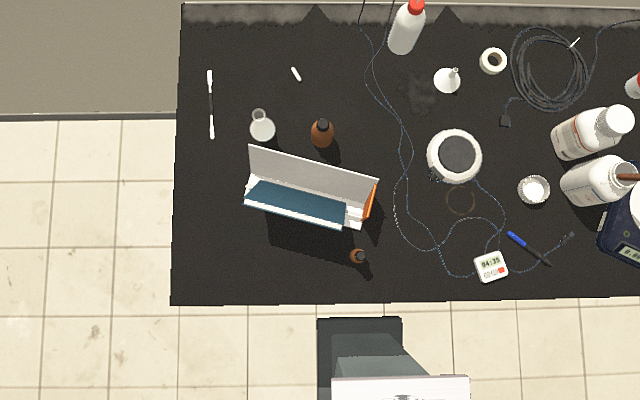

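The pictures show the stand around top (310,195), turned about 15°. The book leans toward the robot, with its pale top edge running from (244,193) to (342,228). The dropper is at (358,256), the flask at (262,128) and the brown bottle at (321,133). I'll enlarge both views for landmarks.

```bash
python3 - <<'E'
import cv2
a=cv2.imread("pics/top0.png")[130:275,230:400]; cv2.imwrite("pics/topc.png",cv2.resize(a,None,fx=4,fy=4,interpolation=cv2.INTER_CUBIC)[:600])
a=cv2.imread("pics/scene0.png")[145:290,260:400]; cv2.imwrite("pics/scenec.png",cv2.resize(a,None,fx=4,fy=4,interpolation=cv2.INTER_CUBIC))
E
```

```text
(no output)
```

View pics/topc.png

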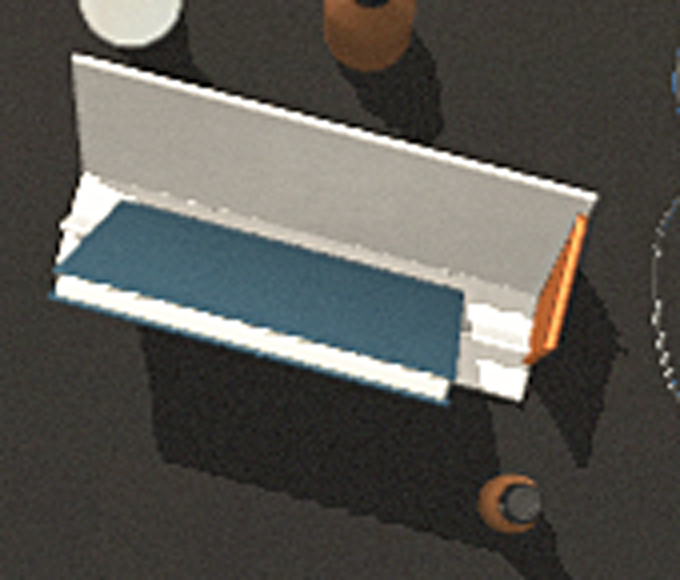

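View pics/scenec.png

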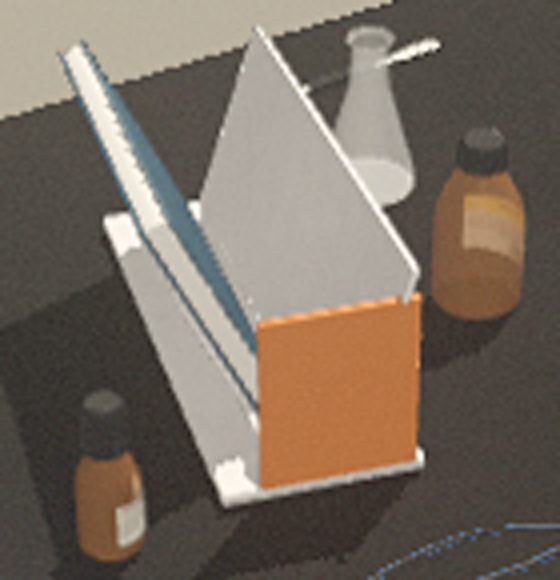

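```bash
cat > h.py <<'E'
import numpy as np, cv2
from scipy.spatial.transform import Rotation as R
from plant import sensors, eyes
def ray(cam,px,z):
    c=eyes.camera_info(cam)
    u=cv2.undistortPoints(np.array([[px]],float),c["mtx"],c["D"])[0,0]
    d=R.from_quat(c["rotation"]).apply([u[0],-u[1],-1]); o=c["xyz"]
    return o+d*(z-o[2])/d[2]
def proj(cam,P):
    c=eyes.camera_info(cam)
    p=R.from_quat(c["rotation"]).inv().apply(np.atleast_2d(P)-c["xyz"])*[1,-1,-1]
    return cv2.projectPoints(p,np.zeros(3),np.zeros(3),c["mtx"],c["D"])[0][:,0]
E
python3 - <<'E'
from h import *
np.set_printoptions(precision=4,suppress=True)
T=lambda x,y,z:ray("top",(229.6+x/4,129.6+y/4),z)
L,Rr=T(75,63,.129),T(592,203,.129)
print("panel",L,Rr,np.linalg.norm(L-Rr))
yv=(L-Rr)[:2]/np.linalg.norm((L-Rr)[:2]); xv=np.array([yv[1],-yv[0]])
o=(L+Rr)[:2]/2-yv*.015-xv*.051
print("origin",o,"yaw deg",np.degrees(np.arctan2(yv[1],yv[0]))-90)
W=lambda p:np.array([*(o+xv*p[0]+yv*p[1]),p[2]])
S=lambda P:np.array([(P[:2]-o)@xv,(P[:2]-o)@yv,P[2]])
for n,p in dict(fl=(52,297,.141),fr=(448,403,.141),bl=(58,272,.149),br=(452,380,.149),drop=(520,503,.09)).items(): print(n,S(T(*p)),T(*p))
P=np.array([W(p) for p in [(.051,.155,.129),(.051,-.125,.129),(.012,-.125,.01),(-.013,-.125,.01)]])
print((proj("scene",P)-[260,145]+.4)*4)
print("dropper/flask/bottle top",[ray("scene",(260+x/4,145+y/4),z) for x,y,z in((103,400,.09),(370,35,.107),(484,135,.109))])
E
```

```text
panel [0.6621 0.3303 0.129 ] [0.5853 0.0606 0.129 ] 0.28048926475779273
origin [0.5705 0.195 ] yaw deg -15.907439250971123
fl [-0.0716  0.1289  0.141 ] [0.537  0.3387 0.141 ]
fr [-0.0706 -0.0783  0.141 ] [0.4812 0.139  0.141 ]
bl [-0.0593  0.1281  0.149 ] [0.5486 0.3345 0.149 ]
br [-0.0596 -0.0769  0.149 ] [0.4922 0.1374 0.149 ]
drop [-0.1079 -0.132   0.09  ] [0.4306 0.0977 0.09  ]
[[251.2773  25.5617]
 [409.0884 268.5539]
 [332.4541 473.3467]
 [286.2073 482.451 ]]
dropper/flask/bottle top [array([0.4312, 0.0944, 0.09  ]), array([0.7388, 0.3132, 0.107 ]), array([0.7187, 0.1718, 0.109 ])]
```

The checks agree: the panel measures 280 mm long, the book 205–207 mm, and the dropper comes out the same in both cameras. The stand is at (0.570, 0.195), yaw −15.9°, and the book centre is at stand y ≈ +0.0255. First I'll go in front of the book, fingers open, tool y along the stand.

jog_arm(
  plan=[1, -0.05, -0.025, 0, 2.3, 1, -0.1, -0.05, 0, 2.3, 1, -0.15, -0.075, 0, 2.3, 1, -0.2, -0.1, 0, 2.3, 1, -0.25, -0.125, 0, 2.3, 1, -0.3, -0.15, 0, 2.3, 1, -0.35, -0.175, 0, 2.3, 1, -0.4, -0.197, 0.02, 2.3, 1, -0.4, -0.197, 0.02, 2.3, 1, -0.4, -0.197, 0.02, 2.3, 1, -0.4, -0.197, 0.02, 2.3, 1, -0.4, -0.197, 0.02, 2.3],
)

```text
t: 1.6
tool_pos: [0.4712, 0.2499, 0.1992]
ee_rot: [0.138, 0.99, 0.0, 0.0]
force: [-0.7, 0.4, 0.4]
finger_gap: 0.0933
finger_force: 0.0
```

```bash
cat >> h.py <<'E'
o=np.array([.5705,.195]); a=np.radians(-15.9); xv=np.array([np.cos(a),np.sin(a)]); yv=np.array([-xv[1],xv[0]])
def st():
    s=sensors.read_state(); p=s["tool_pos"]; m=R.from_quat(s["ee_rot"]).as_matrix()
    print("t",s["t"],"stand",np.round([(p[:2]-o)@xv,(p[:2]-o)@yv,p[2]],4),"tool x,y in stand",np.round([m[:2,0]@xv,m[:2,0]@yv],3),"F",s["force"].round(2),"gap",s["finger_gap"])
E
python3 -c "
from h import *
st()
cv2.imwrite('pics/s1.png',cv2.cvtColor(eyes.snapshot('scene'),cv2.COLOR_RGB2BGR)[40:320,160:440])"
```

```text
t 1.6 stand [-0.1105  0.0255  0.1992] tool x,y in stand [-1.    -0.001] F [-0.65  0.42  0.37] gap 0.0932753029489674
```

View pics/s1.png

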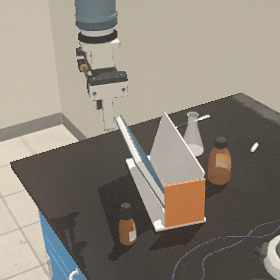

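The gripper is in front of the book and clear of everything. Next I'll lower it and push back.

jog_arm(
  plan=[1, 0, 0, 0.04, 0, 1, 0, 0, 0.079, 0, 1, -0.01, 0, 0.079, 0, 1, -0.022, 0, 0.079, 0, 1, -0.034, 0, 0.079, 0, 1, -0.044, 0, 0.079, 0, 1, -0.053, 0, 0.079, 0, 1, -0.062, 0, 0.079, 0, 1, -0.07, 0, 0.079, 0, 1, -0.078, 0, 0.079, 0, 1, -0.085, 0, 0.079, 0, 1, -0.092, 0, 0.079, 0, 1, -0.098, 0, 0.079, 0, 1, -0.104, 0, 0.079, 0, 1, -0.109, 0, 0.079, 0, 1, -0.114, 0, 0.079, 0, 1, -0.119, 0, 0.079, 0, 1, -0.124, 0, 0.079, 0, 1, -0.128, 0, 0.079, 0, 1, -0.128, 0, 0.079, 0],
)

```text
t: 4.15
tool_pos: [0.5952, 0.2136, 0.1196]
ee_rot: [0.139, 0.99, -0.0, -0.0]
force: [-0.7, 0.4, 0.7]
finger_gap: 0.0934
finger_force: 0.0
```

```bash
python3 -c "
from h import *
st()
cv2.imwrite('pics/s2.png',cv2.resize(cv2.cvtColor(eyes.snapshot('scene'),cv2.COLOR_RGB2BGR)[130:290,230:410],None,fx=3,fy=3))"
```

```text
t 4.15 stand [0.0187 0.0246 0.1196] tool x,y in stand [-1.     0.001] F [-0.7   0.44  0.73] gap 0.09335080752506683
```

View pics/s2.png

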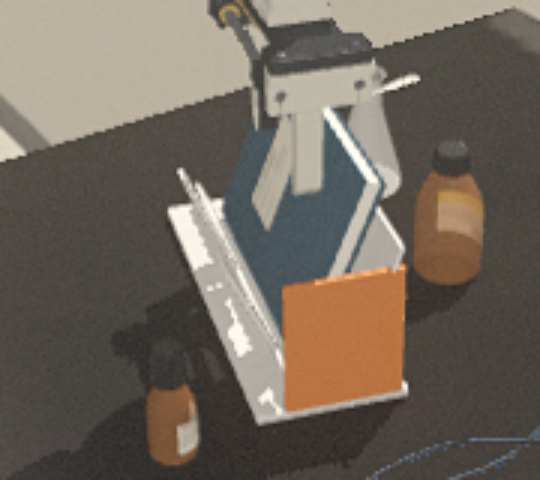

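The book now rests on the back panel, with no contact force left. I'll retreat, close the fingers and move round beyond its left (+y) edge.

jog_arm(
  plan=[1, 0.02, 0, 0, 0, 1, 0.04, 0, 0, 0, 0, 0.04, 0, -0.05, 0, 0, 0.04, 0, -0.09, 0, 0, 0.03, 0.05, -0.09, 0, 0, 0.01, 0.1, -0.09, 0, 0, -0.006, 0.152, -0.09, 0, 0, -0.006, 0.152, -0.09, 0, 0, -0.006, 0.152, -0.04, 0, 0, -0.006, 0.152, 0, 0, 0, -0.006, 0.152, 0.03, 0, 0, -0.006, 0.152, 0.03, 0, 0, -0.006, 0.152, 0.03, 0],
)

```text
t: 5.82
tool_pos: [0.6431, 0.3581, 0.0915]
ee_rot: [0.139, 0.99, 0.0, 0.001]
force: [0.3, 0.0, 0.6]
finger_gap: 0.0005
finger_force: 0.0
```

```bash
python3 -c "
from h import *
st()
cv2.imwrite('pics/t3.png',cv2.resize(cv2.cvtColor(eyes.snapshot('top'),cv2.COLOR_RGB2BGR)[110:260,220:400],None,fx=4,fy=4))"
```

```text
t 5.825 stand [0.0251 0.1768 0.0915] tool x,y in stand [-1.     0.001] F [0.28 0.   0.64] gap 0.0004979798229440991
```

View pics/t3.png

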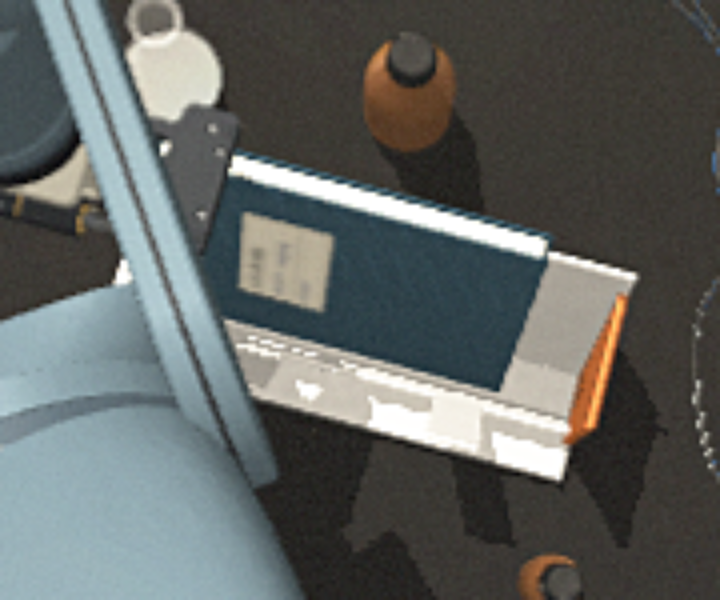

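The book leans squarely on the panel, with its right edge about 45 mm short of the stop. I'll push it sideways slowly.

jog_arm(
  plan=[0, 0, -0.01, 0, 0, 0, 0, -0.018, 0, 0, 0, 0, -0.023, 0, 0, 0, 0, -0.027, 0, 0, 0, 0, -0.031, 0, 0, 0, 0, -0.035, 0, 0, 0, 0, -0.039, 0, 0, 0, 0, -0.043, 0, 0, 0, 0, -0.047, 0, 0, 0, 0, -0.051, 0, 0, 0, 0, -0.055, 0, 0, 0, 0, -0.059, 0, 0, 0, 0, -0.062, 0, 0, 0, 0, -0.065, 0, 0, 0, 0, -0.067, 0, 0, 0, 0, -0.069, 0, 0, 0, 0, -0.069, 0, 0],
)

```text
t: 8.0
tool_pos: [0.6234, 0.2916, 0.0896]
ee_rot: [0.139, 0.99, -0.0, -0.0]
force: [-0.9, 3.4, 0.3]
finger_gap: 0.0004
finger_force: 1.5
```

```bash
python3 -c "
from h import *
st()
cv2.imwrite('pics/t4.png',cv2.resize(cv2.cvtColor(eyes.snapshot('top'),cv2.COLOR_RGB2BGR)[110:260,220:400],None,fx=4,fy=4))"
```

```text
t 8.0 stand [0.0244 0.1074 0.0896] tool x,y in stand [-1.     0.001] F [-0.93  3.42  0.27] gap 0.0004461654503805194
```

View pics/t4.png

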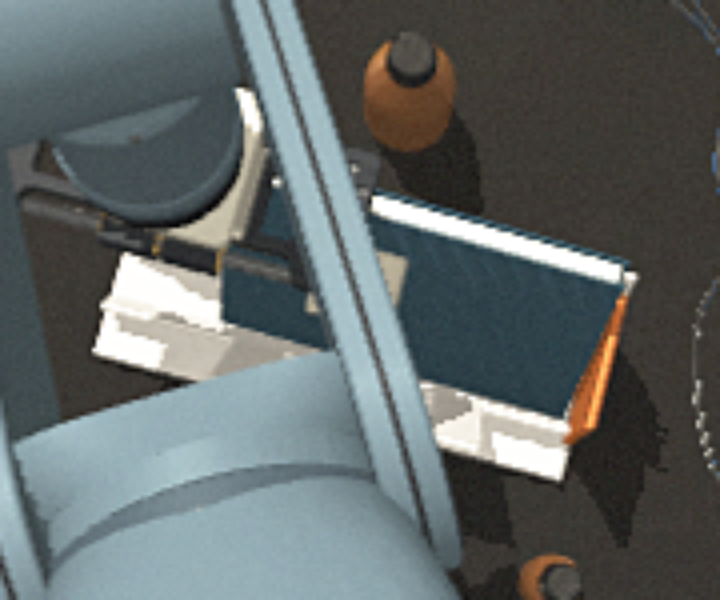

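The right edge is now only a few mm from the stop. I'll creep in until the force rises.

jog_arm(
  plan=[0, 0, -0.001, 0, 0, 0, 0, -0.002, 0, 0, 0, 0, -0.003, 0, 0, 0, 0, -0.003, 0, 0],
)

```text
t: 8.55
tool_pos: [0.6227, 0.2891, 0.0897]
ee_rot: [0.139, 0.99, 0.0, 0.0]
force: [-0.2, 4.9, 1.3]
finger_gap: 0.0002
finger_force: 2.3
```

jog_arm(
  plan=[0, 0, -0.001, 0, 0, 0, 0, -0.002, 0, 0, 0, 0, -0.002, 0, 0],
)

```text
t: 8.93
tool_pos: [0.6226, 0.2888, 0.0899]
ee_rot: [0.138, 0.99, 0.002, 0.001]
force: [0.7, 9.2, -0.3]
finger_gap: 0.0005
finger_force: 4.8
```

The force rose to 9 N with almost no motion, so the book is against the stop. I'll retreat and check.

jog_arm(
  plan=[0, 0, 0.005, 0, 0, 0, 0, 0.02, 0, 0, 0, 0, 0.06, 0, 0, 0, 0, 0.08, -0.05, 0, 0, 0, 0.1, -0.11, 0, 0, 0.05, 0.15, -0.13, 0, 0, 0.1, 0.2, -0.13, 0, 0, 0.15, 0.25, -0.13, 0, 0, 0.15, 0.25, -0.13, 0, 0, 0.15, 0.25, -0.13, 0],
)

```text
t: 10.18
tool_pos: [0.5451, 0.5704, 0.219]
ee_rot: [0.137, 0.991, -0.0, 0.0]
force: [-0.2, -1.4, -0.5]
finger_gap: 0.0004
finger_force: 0.0
```

```bash
python3 -c "
from h import *
st()
t,s=[cv2.cvtColor(eyes.snapshot(n),cv2.COLOR_RGB2BGR) for n in('top','scene')]
cv2.imwrite('pics/f5.png',np.hstack([cv2.resize(t[110:260,230:400],(400,353)),cv2.resize(s[130:290,230:410],(397,353))]))
W=lambda x,y,z:[*(o+xv*x+yv*y),z]
# predicted top edge front corners (touching)
c=np.array([.025,.082]);u=np.array([np.sin(np.radians(18)),np.cos(np.radians(18))]);n=np.array([-u[1],u[0]])
e=c+.074*u+.0085*n
print((proj('top',[W(e[0],.085,e[1]),W(e[0],-.125,e[1])])-[230,110])*[400/170,353/150])"
```

```text
t 10.175 stand [-0.1273  0.3541  0.219 ] tool x,y in stand [-1.    -0.003] F [-0.25 -1.38 -0.48] gap 0.00043757413097572943
[[113.33544919 108.53038103]
 [348.91710959 172.37868498]]
```

View pics/f5.png

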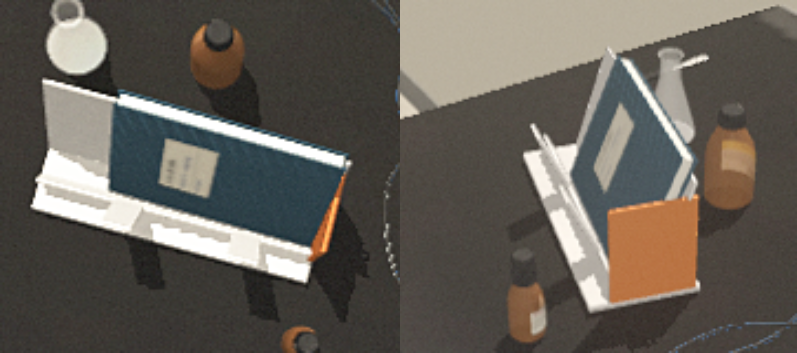

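The book leans on the panel with its top-edge corners, about (117,104) and (345,168), near the predicted (113,109) and (349,172). Its edge is at the stop, and the bottles and flask haven't moved.

```bash
python3 -c "
from plant import arm
print(arm.finish_job())"
```

```text
the job is handed in; nothing more can be done
None
```

I handed the job in: the log book leans on the back panel with its edge against the orange end stop, and the final pictures show the bottles and flask where they stood; no verdict came back.

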